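# Find the unlocked valet tray, draw it out to the rider and hold it open

### The job

One of the two self-closing trays of the wooden accessory case is locked, and they look alike: tug their handles to find the one that gives. Draw that tray out by its handle until its front face is level with the upright steel rider on the case's centre rail, and finish with the gripper still holding the handle so that the tray stays open there, the other tray shut. Do not move the rider, nor the tin, the spray bottle and the shoe brush standing about.

Things in the scene. Friction and masses are not known exactly. Their poses are not given: they have to be found in the camera images.
- case: low wooden accessory case, fixed, 240 mm deep (x), 400 mm wide (y), 98 mm high; origin at the centre of its underside. Its -x side is the front, facing the robot: two equal trays, centred 104 mm either side of the middle, and on the middle line an aluminium rail 14 mm wide, 22 mm high, reaching 170 mm forward of the case. Either tray may be the locked one; the lock is inside, unseen
- handle_left (a point): bar handle of the left tray (the +y one): a level steel bar 12 mm thick, 90 mm long between two 10 mm posts; the point is the bar's middle, 65 mm above the counter, 45 mm in front of the tray's front face (39 mm clear behind the bar). Axes as the case's: y along the bar, x into the case. The edge of the case's 98 mm high top lies 57 mm behind the bar's middle
- handle_right (a point): bar handle of the right tray (the -y one): a level steel bar 12 mm thick, 90 mm long between two 10 mm posts; the point is the bar's middle, 65 mm above the counter, 45 mm in front of the tray's front face (39 mm clear behind the bar). Axes as the case's: y along the bar, x into the case. The edge of the case's 98 mm high top lies 57 mm behind the bar's middle
- tray_left: the left tray, wood, about 0.6 kg, 160 mm wide; axes as the case's, origin on the counter's level straight below the middle of its front face. It slides straight out along the case's -x, end stop at 130 mm. A spring shuts it: about 3 N to start, 5.5 N at 50 mm out, 8 N at 100 mm. If it is the locked one it gives about 3 mm and then stops dead; a steady 15 N pull tells
- tray_right: the right tray, wood, about 0.6 kg, 160 mm wide; axes as the case's, origin on the counter's level straight below the middle of its front face. It slides straight out along the case's -x, end stop at 130 mm. A spring shuts it: about 3 N to start, 5.5 N at 50 mm out, 8 N at 100 mm. If it is the locked one it gives about 3 mm and then stops dead; a steady 15 N pull tells
- front_left (a point): middle of the top edge of the left tray's front panel, on its outer face; 84 mm above the counter. The panel is wood, 160 mm wide, 48 mm high, 12 mm thick, and moves with the tray; axes as the case's
- front_right (a point): middle of the top edge of the right tray's front panel, on its outer face; 84 mm above the counter. The panel is wood, 160 mm wide, 48 mm high, 12 mm thick, and moves with the tray; axes as the case's
- rider_mark (a point): top centre of the rider, a plain upright steel blade 40 mm wide (across the case), 8 mm thick and 107 mm high on the centre rail in front of the case, between the trays; it stays where it was set unless pushed. Axes as the case's. The rider stands 55 to 105 mm in front of the shut trays' front faces
- polish_tin: round dark tin, 72 mm across, 30 mm high, lying loose on top of the case; origin at the centre of its underside
- spray: white spray bottle, 48 mm across, 150 mm high, standing on the counter on the +y side; origin at the centre of its underside
- shoe_brush: shoe brush with a dark wooden back, 160 x 50 x 42 mm, lying on the counter on the -y side; origin at the centre of its underside, long along its x

How it is judged:
By the outcome, as a careful person would: the job done as asked, in the order asked, and still so for the second after the job is handed in, while the arm keeps its last pose, push and grip.
It also fails if it takes over 42 s, if anything falls off the work surface, if the arm or the gripper's body presses on something with over 40 N, if the wrist force passes 120 N, or if a joint passes its speed limit or range.

### The arm

A 6-joint arm with a two-finger parallel gripper is mounted at the origin on the work surface. World frame = base frame: x ahead of the robot, y to its left, z up, the work surface at z = 0. Lengths are in m, angles in rad, forces in N, time in s.
With the tool pointing down it reaches from about 0.275 to 0.725 m from the base axis. Payload 5.6 kg.
Tool frame: the origin (TCP) lies between the finger pads; the fingertips stand 22 mm ahead of it and the grasp point (between the pads) lies 3 mm ahead of it; z points along the fingers, y is the line along which they close (so a half turn about z gives the same grasp; the last joint's range is limited). The gripper opens to 85 mm and grips with 20 to 120 N. Pads are 22 mm wide; open, the fingers measure 114 mm over their backs; the gripper's body (76 mm by 85 mm) begins 54 mm behind the grasp point. The pads swing forward as they close: fully open they stand 13 mm farther back than shut.
Start: joints at [1.394, 0.255, 0.108, 0, -1.424, -0.285], TCP at [0.245, 0.492, 0.226] pointing down, gripper open.
Joint ranges: [-2.95, 2.95], [-1.21, 1.97], [-1.09, 1.5], [-2.87, 1.71], [-2.94, -0.07], [-3.05, 3.05]. Speed limits (rad/s): [2.57, 2.57, 3.14, 3.14, 3.14, 3.14].

### API

Orientations are given as a unit quaternion [w, x, y, z].
In Python, from plant import * gives the robot as it stands.
- The arm moves only by the tool step_arm, never from a script. Its argument "series" is a list of rows, each an object with "delta_pos": the shift along the tool's x, y, z in units of 30 mm (1.0 is 30 mm), a list of three; "turn": the turn about the tool's z in units of 6 degrees (1.0 is 6 degrees); "hand": the opening, from 0 (shut) to 1 (fully open). In form: [{"delta_pos": [dx, dy, dz], "turn": turn, "hand": hand}, ...]. A call has 1 to 10 rows; each row is the pose to reach, as a shift and turn from the pose commanded when the call began, along the tool's axes at that moment; what a row does not reach only later rows make up. A row lasts 1/10 s, in which the tool goes at most 50 mm and 8.59 degrees, less where a joint would pass 70% of its speed; a pose out of reach is approached as far as the arm can. A call with a gripper value outside its range is refused whole. The fingers move at their own pace and stop on an object; "grip_force" is the grip in N (left out, the last holds). Time passes only in rows, so rows that repeat a pose let the fingers close. It gives the time, the measured TCP pose, the force, the opening and the grip force at its end, in the units of the state.
- get_state(): the state, without advancing time (a new reading comes with each control period).
- get_image(name): name is "scene" or "top"; returns (picture, depth): 420x560x3 uint8, red, green, blue; 420x560 float32, m along the optical axis (not along the pixel's ray), 0 where there is no reading.
- get_calibration(name): a dict with "camera_matrix" (3x3 intrinsics, pixels), "camera_from_world" (4x4, takes a point from world to camera coordinates). Camera axes: x right, y up, looking along -z (the intrinsics and any distortion apply to the point x, -y, -z); pixel columns grow to the right and rows downward; lengths in m; the calibration is good to about 2 mm. A picture is of the moment at which its call begins. get_calibration takes no time and is no camera call.
- close_job(): hands the job in; it is judged then, once.
The state is a dict: "time_s": time; "qpos": joint angles; "qd": joint speeds; "tau": joint torques, N m; "tool_pos": TCP position; "tool_rot": TCP orientation; "contact_force": force on the tool from outside, world axes, zero at the start; "wrist_torque": the same for the moment, N m; "opening": finger opening in m; "finger_force": force on a finger pad.
Only numpy, scipy, OpenCV 4.12 (cv2) and the standard library are available. Lean on these libraries where they do the work, as an engineer would, in place of code of your own. Each camera call takes 0.05 s, during which the arm holds its last target. There are 200 camera calls.

## Working session

There is one attempt and no reset: what is moved stays moved. The work goes in short steps, Python scripts to look and compute and a tool call to move; the robot and the scene stay as the last step left them, time stands still between calls to the robot, and variables do not carry over. Pictures are saved under pics/ and viewed, at most 10 in all, crops included, and the job is handed in when it is done.

Besides the shell and the picture viewer there is one more tool, called after "Request:" as name([rows], argument=value, ...), one row to a line, values as JSON. step_arm: Moves the arm, as the interface text tells. Its arguments: {"type":"object","properties":{"series":{"type":"array","items":{"type":"object","properties":{"delta_pos":{"type":"array","items":{"type":"number"}},"turn":{"type":"number"},"hand":{"type":"number"}}}},"grip_force":{"type":"number"}},"required":["series"]}

```bash
ls; mkdir -p pics; python3 - <<'E'
from plant import *
import cv2,numpy as np
np.set_printoptions(precision=4,suppress=True)
for n in("scene","top"):
    p,d=get_image(n); cv2.imwrite(f"pics/{n}0.png",p[:,:,::-1]); np.savez(f"{n}0.npz",p=p,d=d)
    print(n,get_calibration(n))
s=get_state();print(s)
E
```

```text
pics
scene {'camera_matrix': array([[435.5965,   0.    , 284.2353],
       [  0.    , 435.5965, 210.8629],
       [  0.    ,   0.    ,   1.    ]]), 'camera_from_world': array([[-0.7814,  0.6239,  0.0129,  0.4715],
       [-0.4013, -0.5183,  0.7552,  0.171 ],
       [ 0.4779,  0.585 ,  0.6553, -1.5674],
       [ 0.    ,  0.    ,  0.    ,  1.    ]])}
top {'camera_matrix': array([[465.6392,   0.    , 290.8197],
       [  0.    , 465.6392, 208.3005],
       [  0.    ,   0.    ,   1.    ]]), 'camera_from_world': array([[-0.0029, -1.    ,  0.0011,  0.0138],
       [ 0.9962, -0.0027,  0.0873, -0.5974],
       [-0.0873,  0.0014,  0.9962, -1.2025],
       [ 0.    ,  0.    ,  0.    ,  1.    ]])}
{'time_s': 0.1, 'qpos': array([ 1.3936,  0.2557,  0.1071, -0.0004, -1.4239, -0.2846]), 'qd': array([ 0.0007, -0.0001,  0.0019,  0.0018,  0.0005, -0.0011]), 'tau': array([ -0.0016, -38.7599,  23.8476,   5.3779,  -0.0038,   0.    ]), 'tool_pos': array([0.2448, 0.492 , 0.2253]), 'tool_rot': array([ 0.0008,  0.9734, -0.2289, -0.0002]), 'contact_force': array([0.7467, 0.6175, 0.2   ]), 'wrist_torque': array([-0.0133, -0.0071,  0.0969]), 'finger_force': 0.0, 'opening': 0.0855680662219253}
```

View pics/scene0.png

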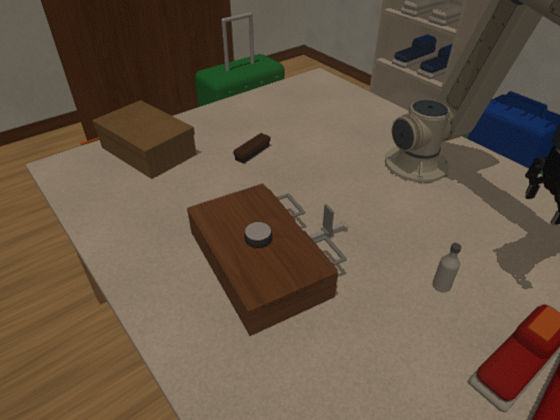

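View pics/top0.png

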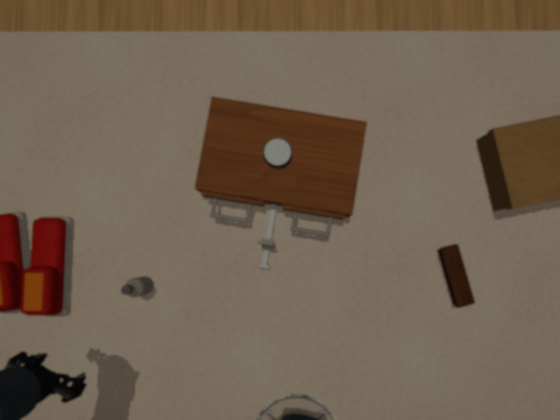

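The case is centred near (280,155) in the top view, with the left handle at (233,216), the right handle at (311,231) and the rider at (268,242). In the scene view the handles are near (290,203) and (328,250), and the rider is near (328,220).

```bash
cat > h.py <<'E'
import numpy as np,cv2
from plant import *
np.set_printoptions(precision=4,suppress=True)
C={n:get_calibration(n) for n in("scene","top")}
def ray(n,uv):
    K,T=C[n]["camera_matrix"],C[n]["camera_from_world"]
    q=np.linalg.inv(K)@np.array([uv[0],uv[1],1.]); d=T[:3,:3].T@(q*[1,-1,-1])
    return -T[:3,:3].T@T[:3,3],d
def plane(n,uv,z):
    o,d=ray(n,uv); return o+d*(z-o[2])/d[2]
def proj(n,P):
    K,T=C[n]["camera_matrix"],C[n]["camera_from_world"]
    c=(T[:3,:3]@np.asarray(P)+T[:3,3])*[1,-1,-1]; return (K@c/c[2])[:2]
def tri(uvs,uvt):
    A=[];b=[]
    for n,uv in(("scene",uvs),("top",uvt)):
        o,d=ray(n,uv);d=d/np.linalg.norm(d);M=np.eye(3)-np.outer(d,d);A.append(M);b.append(M@o)
    x,*_=np.linalg.lstsq(np.vstack(A),np.hstack(b),rcond=None)
    return x,np.linalg.norm(np.vstack(A)@x-np.hstack(b))
E
python3 - <<'E'
from h import *
p=np.load("top0.npz")["p"]; hsv=cv2.cvtColor(p,cv2.COLOR_RGB2HSV)
m=((hsv[...,0]<14)&(hsv[...,1]>110)&(hsv[...,2]>40)).astype(np.uint8); m[:,:190]=0;m[:,380:]=0;m[:90]=0;m[225:]=0
m=cv2.morphologyEx(m,cv2.MORPH_OPEN,np.ones((3,3)))
c=max(cv2.findContours(m,0,2)[0],key=cv2.contourArea)
pts=cv2.approxPolyDP(c,5,True)[:,0]
for q in pts: print(q,plane("top",q,.098))
w=np.array([plane("top",q,.098)[:2] for q in c[:,0]],np.float32); print(cv2.minAreaRect(w))
a=cv2.resize(cv2.cvtColor(p,4)[185:275,190:360],None,fx=4.6,fy=4.6,interpolation=cv2.INTER_CUBIC)
s=cv2.cvtColor(np.load("scene0.npz")["p"],4)
b=cv2.resize(s[185:280,260:360],None,fx=6,fy=6,interpolation=cv2.INTER_CUBIC)
cv2.imwrite("pics/tc.png",cv2.convertScaleAbs(a,alpha=1.5));cv2.imwrite("pics/sc.png",cv2.convertScaleAbs(b,alpha=1.5))
E
```

```text
[212  97] [0.8751 0.2113 0.098 ]
[196 181] [0.6602 0.2487 0.098 ]
[203 195] [0.625  0.2307 0.098 ]
[273 202] [0.607  0.0565 0.098 ]
[336 218] [ 0.5667 -0.0997  0.098 ]
[351 213] [ 0.5791 -0.1371  0.098 ]
[365 122] [ 0.8094 -0.1757  0.098 ]
((0.7187340259552002, 0.03833566606044769), (0.3964572548866272, 0.2533625364303589), 80.3291244506836)
```

View pics/tc.png

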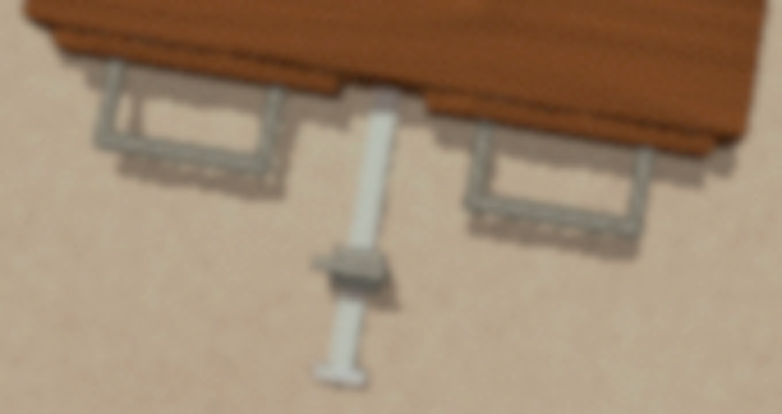

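View pics/sc.png

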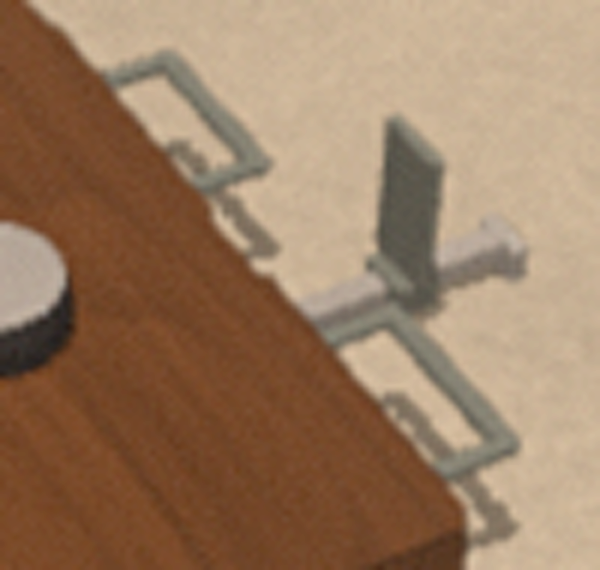

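The top crop (4.6x, offset 190,185) shows the left bar from (103,138) to (265,163), the right bar from (473,203) to (637,228), and the rider top near (352,255). In the scene crop (6x, offset 260,185) the left bar is the lower one, from (398,318) to (510,440). The right bar runs from (168,57) to (262,165), and the rider top is near (415,138).

```bash
python3 - <<'E'
from h import *
t=lambda a,b:np.array([190+(a+.5)/4.6-.5,185+(b+.5)/4.6-.5]); s=lambda a,b:np.array([260+(a+.5)/6-.5,185+(b+.5)/6-.5])
P={}
for k,S,T in(("L_in",(398,318),(265,163)),("L_out",(510,440),(103,138)),("R_out",(168,57),(637,228)),("R_in",(262,165),(473,203)),("rider",(415,138),(352,255))):
    P[k],e=tri(s(*S),t(*T)); print(k,P[k],e, plane("top",t(*T),.107 if k=="rider" else .068))
for h in "LR":
    d=P[h+"_out"]-P[h+"_in"]; print(h,(P[h+"_out"]+P[h+"_in"])/2,np.linalg.norm(d[:2]))
d=P["L_out"]-P["R_out"];print("yaw of y axis",np.degrees(np.arctan2(-d[0],d[1])))
for n in("top","scene"):
    D=np.load(n+"0.npz")
    # rider mask: depth points with z>0.075 near rider
    K,T=C[n]["camera_matrix"],C[n]["camera_from_world"]
    v,u=np.mgrid[:420,:560]; z=D["d"]
    X=np.stack([(u-K[0,2])/K[0,0]*z,-(v-K[1,2])/K[1,1]*z,-z],-1)-T[:3,3]
    W=X@T[:3,:3]
    m=(z>0)&(np.hypot(W[...,0]-P["rider"][0],W[...,1]-P["rider"][1])<.04)&(W[...,2]>.05)
    print(n,m.sum(),np.median(W[m],0),W[m].min(0),W[m].max(0))
    if n=="top": 
        r,a,b=cv2.minAreaRect(W[m&(W[...,2]>.09)][:,:2].astype(np.float32));print(r,a,b)
        m=(z>0)&(abs(W[...,2]-.098)<.006)&(W[...,0]>.5)&(W[...,0]<.95)&(abs(W[...,1]-.04)<.26)&(np.hypot(W[...,0]-P["rider"][0],W[...,1]-P["rider"][1])>.05)
        print("casetop",cv2.minAreaRect(W[m][:,:2].astype(np.float32)))
        for h in "LR":
            c=(P[h+"_out"]+P[h+"_in"])/2
            m=(abs(W[...,2]-.065)<.02)&(np.hypot(*(W[...,:2]-c[:2]).transpose(2,0,1))<.07)
            m&=(W[...,:2]-c[:2])@[np.cos(np.radians(-10)),np.sin(np.radians(-10))]<.012
            print(h,m.sum(),W[m].mean(0),cv2.minAreaRect(W[m][:,:2].astype(np.float32)))
E
```

```text
L_in [0.5627 0.1254 0.0627] 0.0035284732843984343 [0.5642 0.1231 0.068 ]
L_out [0.5776 0.2138 0.0667] 0.0015594247979327533 [0.5783 0.2128 0.068 ]
R_out [ 0.5272 -0.0818  0.065 ] 0.001159728566379346 [ 0.5277 -0.0822  0.068 ]
R_in [0.5415 0.0086 0.0626] 0.0008429858325489936 [0.5417 0.0082 0.068 ]
rider [0.5105 0.0749 0.1085] 0.003986833448279103 [0.5125 0.0729 0.107 ]
L [0.5702 0.1696 0.0647] 0.08966821566101119
R [ 0.5344 -0.0366  0.0638] 0.09156964449189275
yaw of y axis -9.6774603474436
top 53 [0.5053 0.0735 0.1061] [0.5003 0.0555 0.0542] [0.5103 0.093  0.1115]
(0.5053102374076843, 0.0744393914937973) (0.03783901780843735, 0.00764145702123642) 80.41818237304688
casetop ((0.7271262407302856, 0.03805765509605408), (0.4009232521057129, 0.24124659597873688), 80.32295989990234)
L 205 [0.5704 0.1694 0.0694] ((0.5727784037590027, 0.16936156153678894), (0.09990016371011734, 0.018405482172966003), 80.12471771240234)
R 208 [ 0.5357 -0.0349  0.0695] ((0.537466824054718, -0.03568446636199951), (0.10075723379850388, 0.017710762098431587), 79.90536499023438)
scene 179 [0.5098 0.0801 0.0835] [0.5001 0.056  0.0505] [0.515  0.0978 0.1107]
```

Request:
step_arm([
  {"delta_pos":[0.5,0.17,0],"turn":0.5,"hand":0.7},
  {"delta_pos":[1.5,0.5,0],"turn":1.4,"hand":0.42},
  {"delta_pos":[3,1,0],"turn":2.6,"hand":0.42},
  {"delta_pos":[4.5,1.5,0],"turn":3.8,"hand":0.42},
  {"delta_pos":[6,2,0],"turn":5.1,"hand":0.42},
  {"delta_pos":[7.5,2.5,0],"turn":6.4,"hand":0.42},
  {"delta_pos":[9,3,0],"turn":7.7,"hand":0.42},
  {"delta_pos":[10.5,3.5,0],"turn":9,"hand":0.42},
  {"delta_pos":[12,4,0],"turn":10.3,"hand":0.42},
  {"delta_pos":[13,4.3,0],"turn":11.3,"hand":0.42},
])

```text
time_s: 1.1
tool_pos: [0.5382, 0.1998, 0.2258]
tool_rot: [-0.0, -0.677, 0.736, -0.0]
contact_force: [-0.1, 0.4, 0.0]
opening: 0.0361
finger_force: 0.0
```

```bash
cat > to.py <<'E'
import sys
from h import *
from scipy.spatial.transform import Rotation as R
s=get_state();q=s["tool_rot"];M=R.from_quat(q,scalar_first=True).as_matrix()
yaw=np.degrees(np.arctan2(M[1,1],M[0,1]))
print(s["time_s"],s["tool_pos"],"F",s["contact_force"],"op",s["opening"],s["finger_force"],"yaw y",yaw,"z",M[:,2],"q6",s["qpos"])
g=np.array(list(map(float,sys.argv[1:4])))
print("delta units",M.T@(g-s["tool_pos"])/.03,"turn",-((170.3-yaw+180)%360-180)/6)
E
python3 to.py .5702 .170 .226
```

```text
1.1 [0.5382 0.1998 0.2258] F [-0.1326  0.448   0.0372] op 0.03607125981834694 0.0 yaw y 175.22399290392542 z [-0.0005 -0.0007 -1.    ] q6 [ 0.628   0.3039  0.1737  0.0003 -1.4415 -0.7114]
delta units [ 0.9021 -1.1458 -0.0074] turn 0.8206654839875682
```

Request:
step_arm([
  {"delta_pos":[0.5,-0.6,0],"turn":0.4,"hand":0.42},
  {"delta_pos":[0.9,-1.15,0.2],"turn":0.82,"hand":0.42},
  {"delta_pos":[0.9,-1.15,0.8],"turn":0.82,"hand":0.42},
  {"delta_pos":[0.9,-1.15,1.7],"turn":0.82,"hand":0.42},
  {"delta_pos":[0.9,-1.15,2.6],"turn":0.82,"hand":0.42},
  {"delta_pos":[0.9,-1.15,3],"turn":0.82,"hand":0.42},
  {"delta_pos":[0.9,-1.15,3],"turn":0.82,"hand":0.42},
])

```text
time_s: 1.8
tool_pos: [0.568, 0.1726, 0.1343]
tool_rot: [-0.002, -0.648, 0.762, 0.0]
contact_force: [0.1, -0.2, 0.4]
opening: 0.0357
finger_force: 0.0
```

```bash
python3 to.py .5702 .170 .068
```

```text
1.8 [0.568  0.1726 0.1343] F [ 0.0692 -0.247   0.4414] op 0.03574328921656689 0.0 yaw y 170.75266725572203 z [-0.0037 -0.002  -1.    ] q6 [ 0.558   0.3847  0.0565 -0.0003 -1.2467 -0.7193]
delta units [ 0.0696 -0.093   2.2097] turn 0.07544454262033658
```

Request:
step_arm([
  {"delta_pos":[0,-0.03,0.5],"turn":0,"hand":0.42},
  {"delta_pos":[0,-0.03,1.1],"turn":0,"hand":0.42},
  {"delta_pos":[0,-0.03,1.7],"turn":0,"hand":0.42},
  {"delta_pos":[0,-0.03,2.1],"turn":0,"hand":0.42},
  {"delta_pos":[0,-0.03,2.25],"turn":0,"hand":0.42},
  {"delta_pos":[0,-0.03,2.25],"turn":0,"hand":0.42},
  {"delta_pos":[0,-0.03,2.25],"turn":0,"hand":0.42},
])

```text
time_s: 2.5
tool_pos: [0.5707, 0.1738, 0.0697]
tool_rot: [0.001, -0.648, 0.761, -0.0]
contact_force: [-0.1, -0.1, -0.3]
opening: 0.036
finger_force: 0.0
```

```bash
python3 to.py .5702 .170 .068; python3 - <<'E'
from h import *
a,_=get_image("scene"); b,_=get_image("top")
a=cv2.resize(a[170:300,250:390],None,fx=4,fy=4,interpolation=2); b=cv2.resize(b[120:270,180:360],None,fx=3.46,fy=3.46,interpolation=2)
b=cv2.resize(b,(240,200)); a=a
cv2.imwrite("pics/g1.png",cv2.convertScaleAbs(a[...,::-1],alpha=1.5))
E
```

```text
2.5 [0.5707 0.1738 0.0697] F [-0.1486 -0.1358 -0.2668] op 0.03603738162773894 0.0 yaw y 170.83188285541274 z [ 0.0017  0.0005 -1.    ] q6 [ 0.5576  0.4346 -0.0411  0.0005 -1.0933 -0.7179]
delta units [ 0.1264 -0.0032  0.0572] turn 0.0886471425687887
```

View pics/g1.png

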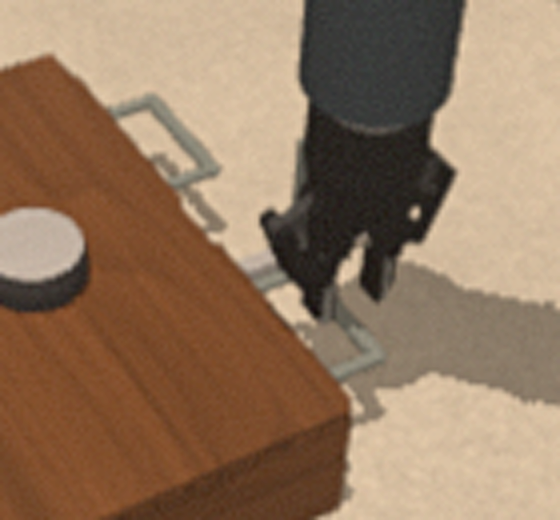

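The picture shows the fingers on either side of the left bar, near (330,305). I'll close on it.

Request:
step_arm([
  {"delta_pos":[0,0,0.05],"turn":0.08,"hand":0.2},
  {"delta_pos":[0,0,0.05],"turn":0.08,"hand":0},
  {"delta_pos":[0,0,0.05],"turn":0.08,"hand":0},
  {"delta_pos":[0,0,0.05],"turn":0.08,"hand":0},
  {"delta_pos":[0,0,0.05],"turn":0.08,"hand":0},
  {"delta_pos":[0,0,0.05],"turn":0.08,"hand":0},
], grip_force=60)

```text
time_s: 3.2
tool_pos: [0.57, 0.1735, 0.0671]
tool_rot: [-0.0, -0.645, 0.764, -0.0]
contact_force: [0.2, -0.4, -0.4]
opening: -0.0003
finger_force: 0.0
```

Request:
step_arm([
  {"delta_pos":[0,0.04,0],"turn":0,"hand":0},
  {"delta_pos":[0,0.08,0],"turn":0,"hand":0},
  {"delta_pos":[0,0.12,0],"turn":0,"hand":0},
  {"delta_pos":[0,0.16,0],"turn":0,"hand":0},
  {"delta_pos":[0,0.2,0],"turn":0,"hand":0},
  {"delta_pos":[0,0.2,0],"turn":0,"hand":0},
  {"delta_pos":[0,0.2,0],"turn":0,"hand":0},
])

```text
time_s: 3.9
tool_pos: [0.5641, 0.1745, 0.0671]
tool_rot: [0.0, -0.645, 0.764, -0.0]
contact_force: [-0.3, 0.5, -0.2]
opening: 0.0001
finger_force: 0.0
```

The opening went to zero, so the grasp missed the bar. I'll look again.

```bash
python3 - <<'E'
from h import *
a,_=get_image("scene"); b,d=get_image("top"); np.savez("top1.npz",p=b,d=d)
a=cv2.resize(a[190:280,270:370],None,fx=5.5,fy=5.5,interpolation=2)[:,:400]
b=cv2.resize(b[180:270,190:262],None,fx=5.5,fy=5.5,interpolation=2)[:495]
cv2.imwrite("pics/g2.png",cv2.convertScaleAbs(np.hstack([a,b])[...,::-1],alpha=1.8))
E
```

```text
(no output)
```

View pics/g2.png

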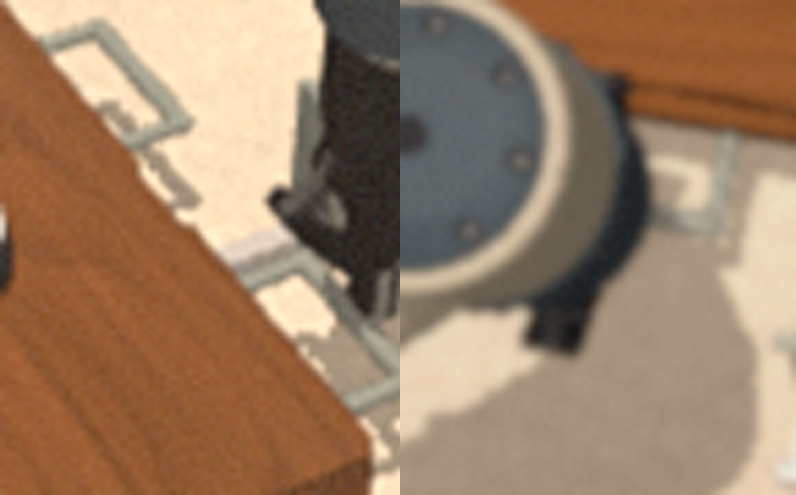

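```bash
python3 - <<'E'
from h import *
P=get_state()["tool_pos"];print(P)
for z in(.045,.067,.12):
    Q=np.array([P[0],P[1],z]);a=proj("scene",Q);b=proj("top",Q)
    print(z,"scene crop",(a-[270,190])*5.5,"top crop",(b-[190,180])*5.5+[400,0])
z=np.load("top1.npz")["d"]
K,T=C["top"]["camera_matrix"],C["top"]["camera_from_world"]
v,u=np.mgrid[:420,:560]
W=(np.stack([(u-K[0,2])/K[0,0]*z,-(v-K[1,2])/K[1,1]*z,-z],-1)-T[:3,3])@T[:3,:3]
for x,y in((555,330),(620,85),(700,220),(500,100)): 
    uu,vv=int(190+(x-400)/5.5),int(180+y/5.5); print((x,y),W[vv,uu])
m=(W[...,2]>.14)&(np.hypot(W[...,0]-P[0],W[...,1]-P[1])<.09);h=W[m]
for a in(.14,.17,.2,.25,.3):
    k=h[(h[:,2]>a)&(h[:,2]<a+.05)]; print(a,len(k),k.mean(0) if len(k) else 0,k.min(0) if len(k) else 0,k.max(0) if len(k) else 0)
E
```

```text
[0.5641 0.1745 0.0671]
0.045 scene crop [366.1995 344.4746] top crop [610.0488 223.6394]
0.067 scene crop [370.3938 312.7913] top crop [603.7309 220.746 ]
0.12 scene crop [380.9429 233.1051] top crop [587.5059 213.3157]
(555, 330) [0.5117 0.1811 0.1695]
(620, 85) [0.6171 0.1549 0.1643]
(700, 220) [0.5643 0.1312 0.0685]
(500, 100) [0.5736 0.1476 0.4956]
0.14 134 [0.5382 0.1763 0.1635] [0.5025 0.1526 0.1426] [0.6223 0.1985 0.1829]
0.17 18 [0.5173 0.1828 0.174 ] [0.5116 0.1727 0.1703] [0.5229 0.1877 0.1829]
0.2 0 0 0 0
0.25 94 [0.5488 0.1404 0.2801] [0.5182 0.1305 0.26  ] [0.5953 0.1766 0.2995]
0.3 105 [0.5449 0.1397 0.3216] [0.5188 0.1303 0.3001] [0.588  0.1684 0.3493]
```

```bash
python3 - <<'E'
from h import *
p,z=get_image("scene"); P=get_state()["tool_pos"]
K,T=C["scene"]["camera_matrix"],C["scene"]["camera_from_world"]
v,u=np.mgrid[:420,:560]
W=(np.stack([(u-K[0,2])/K[0,0]*z,-(v-K[1,2])/K[1,1]*z,-z],-1)-T[:3,3])@T[:3,:3]
W[z==0]=9
np.savez("scene1.npz",p=p,d=z)
for r in range(228,258,2):
    print(r,[(int(c),W[r,c].round(3).tolist(),p[r,c].tolist()) for c in (334,337,340)])
a=cv2.resize(p[205:275,300:370],None,fx=8,fy=8,interpolation=2)
cv2.imwrite("pics/g3.png",cv2.convertScaleAbs(a[...,::-1],alpha=1.8))
E
```

```text
228 [(334, [0.578, 0.167, 0.138], [24, 17, 17]), (337, [0.585, 0.184, 0.154], [25, 23, 19]), (340, [0.58, 0.188, 0.155], [28, 25, 22])]
230 [(334, [0.575, 0.165, 0.128], [25, 22, 18]), (337, [0.581, 0.181, 0.143], [26, 23, 20]), (340, [0.58, 0.19, 0.149], [30, 25, 22])]
232 [(334, [0.577, 0.168, 0.124], [26, 24, 21]), (337, [0.58, 0.181, 0.136], [24, 22, 17]), (340, [0.579, 0.19, 0.142], [30, 26, 23])]
234 [(334, [0.588, 0.178, 0.131], [30, 26, 21]), (337, [0.581, 0.182, 0.13], [26, 22, 20]), (340, [0.572, 0.184, 0.126], [30, 25, 23])]
236 [(334, [0.591, 0.182, 0.129], [25, 22, 18]), (337, [0.578, 0.181, 0.12], [23, 20, 16]), (340, [0.574, 0.187, 0.122], [24, 21, 18])]
238 [(334, [0.593, 0.185, 0.125], [26, 25, 23]), (337, [0.577, 0.181, 0.112], [25, 21, 19]), (340, [0.575, 0.189, 0.118], [26, 24, 21])]
240 [(334, [0.577, 0.171, 0.098], [26, 23, 20]), (337, [0.575, 0.18, 0.103], [24, 21, 18]), (340, [9.0, 9.0, 9.0], [64, 60, 53])]
242 [(334, [0.576, 0.172, 0.091], [23, 20, 17]), (337, [0.577, 0.182, 0.099], [27, 23, 20]), (340, [0.568, 0.184, 0.095], [60, 56, 50])]
244 [(334, [0.579,
[... 232 characters left out ...]
.08], [48, 44, 40])]
248 [(334, [0.575, 0.173, 0.069], [64, 62, 54]), (337, [0.572, 0.18, 0.072], [62, 59, 52]), (340, [0.511, 0.139, 0.0], [83, 75, 64])]
250 [(334, [0.577, 0.176, 0.065], [66, 62, 53]), (337, [0.576, 0.185, 0.071], [88, 85, 76]), (340, [0.519, 0.147, 0.003], [84, 74, 63])]
252 [(334, [0.536, 0.14, 0.001], [94, 83, 70]), (337, [0.578, 0.188, 0.067], [87, 86, 75]), (340, [0.573, 0.193, 0.069], [94, 91, 81])]
254 [(334, [0.541, 0.146, 0.001], [93, 84, 69]), (337, [0.534, 0.151, 0.001], [76, 70, 60]), (340, [0.578, 0.199, 0.07], [96, 91, 82])]
256 [(334, [0.547, 0.152, 0.002], [96, 86, 72]), (337, [0.541, 0.157, 0.002], [93, 83, 69]), (340, [0.582, 0.203, 0.068], [81, 78, 70])]
```

View pics/g3.png

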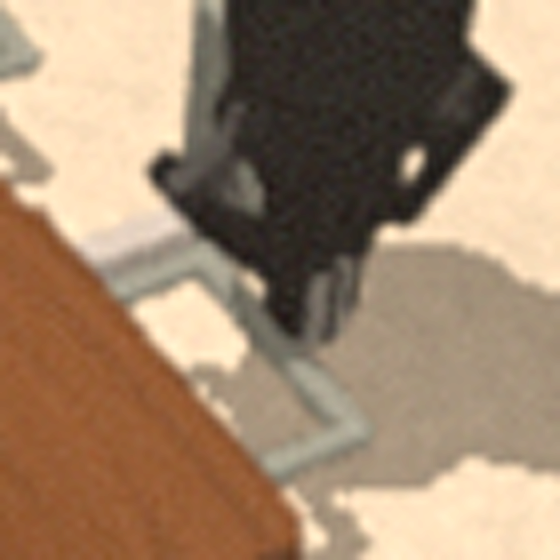

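The picture shows the closed fingertips at about (315,340) in this crop. Depth puts them at z≈0.075, just above the bar, so the real tips stand about 30 mm higher than reported. Their x and y agree. I'll open, move back over the bar, and lower in small steps while checking.

Request:
step_arm([
  {"delta_pos":[0.1,-0.1,-0.1],"turn":0,"hand":0.2},
  {"delta_pos":[0.1,-0.2,-0.2],"turn":0,"hand":0.42},
  {"delta_pos":[0.1,-0.2,-0.2],"turn":0,"hand":0.42},
  {"delta_pos":[0.1,-0.2,-0.2],"turn":0,"hand":0.42},
  {"delta_pos":[0.1,-0.2,0],"turn":0,"hand":0.42},
  {"delta_pos":[0.1,-0.2,0.2],"turn":0,"hand":0.42},
  {"delta_pos":[0.1,-0.2,0.4],"turn":0,"hand":0.42},
  {"delta_pos":[0.1,-0.2,0.5],"turn":0,"hand":0.42},
  {"delta_pos":[0.1,-0.2,0.5],"turn":0,"hand":0.42},
])

```text
time_s: 4.95
tool_pos: [0.569, 0.1703, 0.0513]
tool_rot: [-0.001, -0.645, 0.764, 0.0]
contact_force: [0.2, -0.4, -1.2]
opening: 0.036
finger_force: 0.0
```

```bash
python3 to.py .5702 .170 .05; cat > tip.py <<'E'
from h import *
p,z=get_image("scene"); P=get_state()["tool_pos"]
K,T=C["scene"]["camera_matrix"],C["scene"]["camera_from_world"]
v,u=np.mgrid[:420,:560]
W=(np.stack([(u-K[0,2])/K[0,0]*z,-(v-K[1,2])/K[1,1]*z,-z],-1)-T[:3,3])@T[:3,:3]
W[z==0]=9
c=(W[...,:2]-P[:2])@np.array([[.9857,.1685],[-.1685,.9857]])
m=(p.max(2)<55)&(abs(c[...,0])<.07)&(abs(c[...,1])<.03)&(W[...,2]>.015)&(W[...,2]<.2)
for lo in np.arange(-.06,.06,.01):
    k=m&(c[...,0]>=lo)&(c[...,0]<lo+.01)
    if k.any(): print(round(lo,3),k.sum(),"zmin",np.sort(W[k][:,2])[:4])
E
python3 tip.py
```

```text
4.95 [0.569  0.1703 0.0513] F [ 0.1665 -0.3551 -1.2415] op 0.035983250832816234 0.0 yaw y 170.3392662511422 z [-0.0013 -0.0007 -1.    ] q6 [ 0.5538  0.449  -0.0697 -0.0001 -1.0535 -0.7223]
delta units [ 0.0048 -0.0408  0.0418] turn 0.006544375190363401
-0.06 49 zmin [0.1176 0.1196 0.1261 0.1296]
-0.05 69 zmin [0.1039 0.1066 0.1091 0.1093]
-0.04 15 zmin [0.069  0.072  0.0857 0.1041]
-0.03 72 zmin [0.0562 0.0579 0.0604 0.0633]
-0.02 98 zmin [0.0589 0.0615 0.0628 0.0629]
-0.01 27 zmin [0.1321 0.1332 0.1359 0.1369]
0.0 18 zmin [0.0688 0.0699 0.0706 0.1365]
0.01 55 zmin [0.0789 0.0842 0.0851 0.1168]
0.02 185 zmin [0.0608 0.0668 0.0678 0.0686]
0.03 128 zmin [0.0687 0.0695 0.0765 0.0778]
0.04 64 zmin [0.104  0.1078 0.1081 0.1091]
0.05 54 zmin [0.1183 0.1184 0.1189 0.1204]
```

Request:
step_arm([
  {"delta_pos":[0,-0.03,0.2],"turn":0,"hand":0.42},
  {"delta_pos":[0,-0.03,0.4],"turn":0,"hand":0.42},
  {"delta_pos":[0,-0.03,0.45],"turn":0,"hand":0.42},
  {"delta_pos":[0,-0.03,0.45],"turn":0,"hand":0.42},
])

```text
time_s: 5.4
tool_pos: [0.5701, 0.1702, 0.0381]
tool_rot: [-0.0, -0.645, 0.764, 0.0]
contact_force: [-1.0, 0.2, 0.0]
opening: 0.0358
finger_force: 0.0
```

Request:
step_arm([
  {"delta_pos":[0,0,0],"turn":0,"hand":0.25},
  {"delta_pos":[0,0,0],"turn":0,"hand":0.1},
  {"delta_pos":[0,0,0],"turn":0,"hand":0},
  {"delta_pos":[0,0,0],"turn":0,"hand":0},
  {"delta_pos":[0,0,0],"turn":0,"hand":0},
  {"delta_pos":[0,0,0],"turn":0,"hand":0},
], grip_force=60)

```text
time_s: 6.0
tool_pos: [0.571, 0.1704, 0.039]
tool_rot: [0.001, -0.645, 0.764, -0.0]
contact_force: [3.5, -0.8, 1.7]
opening: 0.01
finger_force: 58.4
```

Request:
step_arm([
  {"delta_pos":[0,0.05,0],"turn":0,"hand":0},
  {"delta_pos":[0,0.1,0],"turn":0,"hand":0},
  {"delta_pos":[0,0.15,0],"turn":0,"hand":0},
  {"delta_pos":[0,0.2,0],"turn":0,"hand":0},
  {"delta_pos":[0,0.2,0],"turn":0,"hand":0},
  {"delta_pos":[0,0.2,0],"turn":0,"hand":0},
])

```text
time_s: 6.6
tool_pos: [0.5682, 0.171, 0.039]
tool_rot: [0.003, -0.645, 0.764, -0.002]
contact_force: [16.4, -6.2, -8.8]
opening: 0.0102
finger_force: 58.5
```

Request:
step_arm([
  {"delta_pos":[0,0.04,0],"turn":0,"hand":0},
  {"delta_pos":[0,0.04,0],"turn":0,"hand":0},
  {"delta_pos":[0,0.04,0],"turn":0,"hand":0},
  {"delta_pos":[0,0.04,0],"turn":0,"hand":0},
  {"delta_pos":[0,0.04,0],"turn":0,"hand":0},
])

```text
time_s: 7.1
tool_pos: [0.5682, 0.171, 0.039]
tool_rot: [0.003, -0.645, 0.764, -0.003]
contact_force: [19.9, -6.1, -11.9]
opening: 0.0101
finger_force: 58.4
```

The left tray gives 3 mm and then stops dead at 20 N, so it is the locked one. I'll release it and move to the right handle.

Request:
step_arm([
  {"delta_pos":[0,-0.1,0],"turn":0,"hand":0},
  {"delta_pos":[0,-0.22,0],"turn":0,"hand":0},
  {"delta_pos":[0,-0.22,0],"turn":0,"hand":0.2},
  {"delta_pos":[0,-0.22,0],"turn":0,"hand":0.42},
  {"delta_pos":[0,-0.22,0],"turn":0,"hand":0.42},
  {"delta_pos":[0,-0.22,-0.5],"turn":0,"hand":0.42},
  {"delta_pos":[0,-0.22,-1.5],"turn":0,"hand":0.42},
  {"delta_pos":[0,-0.22,-2.7],"turn":0,"hand":0.42},
  {"delta_pos":[0,-0.22,-3.7],"turn":0,"hand":0.42},
  {"delta_pos":[0,-0.22,-4.2],"turn":0,"hand":0.42},
])

```text
time_s: 8.1
tool_pos: [0.5704, 0.171, 0.1678]
tool_rot: [0.002, -0.645, 0.764, -0.001]
contact_force: [0.5, 1.2, -0.5]
opening: 0.0361
finger_force: 0.0
```

Request:
step_arm([
  {"delta_pos":[0.4,0,0],"turn":0,"hand":0.42},
  {"delta_pos":[1.2,0,0],"turn":0,"hand":0.42},
  {"delta_pos":[2.2,0,0],"turn":0,"hand":0.42},
  {"delta_pos":[3.2,0,0],"turn":0,"hand":0.42},
  {"delta_pos":[4.2,0,0],"turn":0,"hand":0.42},
  {"delta_pos":[5.2,0,0],"turn":0,"hand":0.42},
  {"delta_pos":[6.1,0,0],"turn":0,"hand":0.42},
  {"delta_pos":[6.7,0,0],"turn":0,"hand":0.42},
  {"delta_pos":[6.9,0,0],"turn":0,"hand":0.42},
  {"delta_pos":[6.9,0,0],"turn":0,"hand":0.42},
])

```text
time_s: 9.1
tool_pos: [0.5341, -0.0343, 0.1638]
tool_rot: [-0.001, -0.645, 0.765, 0.001]
contact_force: [-0.2, 0.4, 0.4]
opening: 0.0358
finger_force: 0.0
```

```bash
python3 to.py .5352 -.0355 .038
```

```text
9.1 [ 0.5341 -0.0343  0.1638] F [-0.1704  0.3959  0.3679] op 0.03579116363548159 0.0 yaw y 170.26026904198778 z [-0.0017  0.0001 -1.    ] q6 [ 0.2283  0.2544 -0.0523 -0.0005 -1.2657 -0.3981]
delta units [ 0.034  -0.0492  4.1925] turn -0.006621826335371376
```

Request:
step_arm([
  {"delta_pos":[0.03,-0.03,0.5],"turn":0,"hand":0.42},
  {"delta_pos":[0.03,-0.03,1.4],"turn":0,"hand":0.42},
  {"delta_pos":[0.03,-0.03,2.3],"turn":0,"hand":0.42},
  {"delta_pos":[0.03,-0.03,3],"turn":0,"hand":0.42},
  {"delta_pos":[0.03,-0.03,3.4],"turn":0,"hand":0.42},
  {"delta_pos":[0.03,-0.03,3.7],"turn":0,"hand":0.42},
  {"delta_pos":[0.03,-0.03,4],"turn":0,"hand":0.42},
  {"delta_pos":[0.03,-0.03,4.2],"turn":0,"hand":0.42},
  {"delta_pos":[0.03,-0.03,4.2],"turn":0,"hand":0.42},
  {"delta_pos":[0.03,-0.03,4.2],"turn":0,"hand":0.42},
])

```text
time_s: 10.1
tool_pos: [0.5362, -0.0346, 0.039]
tool_rot: [0.0, -0.645, 0.764, -0.0]
contact_force: [-0.3, 0.2, 0.5]
opening: 0.0358
finger_force: 0.0
```

Request:
step_arm([
  {"delta_pos":[0,0,0],"turn":0,"hand":0.25},
  {"delta_pos":[0,0,0],"turn":0,"hand":0.1},
  {"delta_pos":[0,0,0],"turn":0,"hand":0},
  {"delta_pos":[0,0,0],"turn":0,"hand":0},
  {"delta_pos":[0,0,0],"turn":0,"hand":0},
  {"delta_pos":[0,0,0],"turn":0,"hand":0},
], grip_force=60)

```text
time_s: 10.7
tool_pos: [0.5365, -0.0346, 0.0393]
tool_rot: [0.001, -0.645, 0.764, -0.001]
contact_force: [0.7, -0.1, 5.4]
opening: 0.01
finger_force: 58.7
```

Request:
step_arm([
  {"delta_pos":[0,0.05,0],"turn":0,"hand":0},
  {"delta_pos":[0,0.1,0],"turn":0,"hand":0},
  {"delta_pos":[0,0.15,0],"turn":0,"hand":0},
  {"delta_pos":[0,0.2,0],"turn":0,"hand":0},
  {"delta_pos":[0,0.25,0],"turn":0,"hand":0},
  {"delta_pos":[0,0.25,0],"turn":0,"hand":0},
])

```text
time_s: 11.3
tool_pos: [0.5291, -0.0334, 0.0393]
tool_rot: [0.001, -0.645, 0.764, -0.001]
contact_force: [1.6, -1.0, 6.4]
opening: 0.0097
finger_force: 59.0
```

It gives freely, so I'll draw it most of the way and then measure.

Request:
step_arm([
  {"delta_pos":[0,0.15,0],"turn":0,"hand":0},
  {"delta_pos":[0,0.45,0],"turn":0,"hand":0},
  {"delta_pos":[0,0.8,0],"turn":0,"hand":0},
  {"delta_pos":[0,1.2,0],"turn":0,"hand":0},
  {"delta_pos":[0,1.6,0],"turn":0,"hand":0},
  {"delta_pos":[0,1.95,0],"turn":0,"hand":0},
  {"delta_pos":[0,2.2,0],"turn":0,"hand":0},
  {"delta_pos":[0,2.4,0],"turn":0,"hand":0},
  {"delta_pos":[0,2.4,0],"turn":0,"hand":0},
  {"delta_pos":[0,2.4,0],"turn":0,"hand":0},
])

```text
time_s: 12.3
tool_pos: [0.4587, -0.0214, 0.0393]
tool_rot: [0.001, -0.645, 0.764, -0.001]
contact_force: [5.4, -4.0, 4.1]
opening: 0.0102
finger_force: 58.8
```

```bash
cat > gap.py <<'E'
import sys
from h import *
s=get_state();print(s["time_s"],s["tool_pos"],s["contact_force"],s["opening"],s["finger_force"])
I={n:get_image(n) for n in("scene","top")}
O=np.array([.7271,.0381])-.12*np.array([.9857,-.1685])
def cl(n):
    z=I[n][1];K,T=C[n]["camera_matrix"],C[n]["camera_from_world"];v,u=np.mgrid[:420,:560]
    W=(np.stack([(u-K[0,2])/K[0,0]*z,-(v-K[1,2])/K[1,1]*z,-z],-1)-T[:3,3])@T[:3,:3];W[z==0]=9
    W[...,:2]=(W[...,:2]-O)@np.array([[.9857,.1685],[-.1685,.9857]]); return W
for n in I:
    W=cl(n);p=I[n][0].astype(int);brown=p[...,0]>p[...,2]*1.7
    k=(abs(W[...,1])<.022)&(W[...,2]>.06)&(W[...,2]<.12)&(W[...,0]<-.04)&(W[...,0]>-.15)&~brown
    print(n,"rider x mean/min/max",k.sum(),W[k][:,0].mean(),W[k][:,0].min(),W[k][:,0].max(),"y",W[k][:,1].mean())
    k=(W[...,1]<-.024)&(W[...,1]>-.184)&(abs(W[...,2]-.084)<.008)&(W[...,0]<-.02)&(W[...,0]>-.17)&brown
    if k.any():
        y=W[k][:,1];x=W[k][:,0]
        for a in np.arange(-.19,-.02,.02):
            t=(y>=a)&(y<a+.02)
            if t.any(): print(n,round(a,2),t.sum(),x[t].min(),x[t].max())
a=np.hstack([cv2.resize(I["top"][0][190:290,240:350],None,fx=3.5,fy=3.5,interpolation=2),cv2.resize(I["scene"][0][170:270,270:380],None,fx=3.5,fy=3.5,interpolation=2)])
cv2.imwrite(sys.argv[1],cv2.convertScaleAbs(a[...,::-1],alpha=1.7)); np.savez("gap.npz",t=I["top"][0],s=I["scene"][0])
E
python3 gap.py pics/p1.png
```

```text
12.3 [ 0.4587 -0.0214  0.0393] [ 5.4122 -3.9619  4.1386] 0.0101518792393336 58.799965381622314
scene rider x mean/min/max 150 -0.10161308301312154 -0.10952081986124425 -0.09773285661497547 y 0.0027931328634169658
scene -0.19 12 -0.08653352936027944 -0.029225128401124827
scene -0.17 18 -0.08562226982757 -0.07751349372542872
scene -0.15 16 -0.0857161367725253 -0.07845322288674386
scene -0.13 20 -0.08780940279776608 -0.07711284896045131
scene -0.11 17 -0.08543417994195573 -0.07713435434171657
scene -0.09 19 -0.0867478964104878 -0.0770731568307584
scene -0.07 25 -0.08868025735726302 -0.07747658777159831
scene -0.05 22 -0.08763839376371105 -0.07670735690967549
scene -0.03 12 -0.08667865217828295 -0.03034346373239191
top rider x mean/min/max 51 -0.10474784316781334 -0.10857667745023308 -0.10090693233888988 y -0.0015421114545364305
top -0.19 29 -0.09026205454688806 -0.030984121102586207
top -0.17 31 -0.08985870467775764 -0.079171299004666
top -0.15 9 -0.08291991465212316 -0.0792626061462992
top -0.11 1 -0.08179515640661914 -0.08179515640661914
top -0.09 32 -0.09041688142834073 -0.07930599900035858
top -0.07 36 -0.09042949601620634 -0.07931941098322816
top -0.05 38 -0.08968101208971992 -0.0203326344630024
top -0.03 5 -0.08727888767199743 -0.07672261111238379
```

View pics/p1.png

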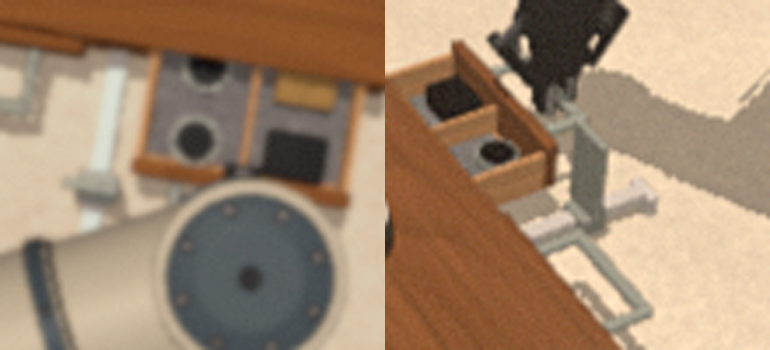

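The tray is about 79 mm out. The top view puts the face at -0.0909 and the rider centre at -0.1047, measured along the case, which leaves about 13.8 mm.

Request:
step_arm([
  {"delta_pos":[0,0.1,0],"turn":0,"hand":0},
  {"delta_pos":[0,0.25,0],"turn":0,"hand":0},
  {"delta_pos":[0,0.4,0],"turn":0,"hand":0},
  {"delta_pos":[0,0.46,0],"turn":0,"hand":0},
  {"delta_pos":[0,0.46,0],"turn":0,"hand":0},
  {"delta_pos":[0,0.46,0],"turn":0,"hand":0},
  {"delta_pos":[0,0.46,0],"turn":0,"hand":0},
])

```text
time_s: 13.1
tool_pos: [0.4454, -0.0192, 0.0393]
tool_rot: [0.001, -0.645, 0.764, -0.001]
contact_force: [6.0, -3.8, 2.9]
opening: 0.01
finger_force: 58.8
```

```bash
python3 gap.py pics/p2.png; python3 - <<'E'
from h import *
# colour-edge check in the top view: profiles along case x, panel face on z=.084, rider on z=.107
p=np.load("gap.npz")["t"].astype(np.float32)
O=np.array([.7271,.0381])-.12*np.array([.9857,-.1685]);X=np.array([.9857,-.1685]);Y=np.array([.1685,.9857])
def prof(z,ys,xs):
    r=[]
    for x in xs:
        uv=[proj("top",np.r_[O+X*x+Y*y,z]) for y in ys]
        m=np.float32(uv).reshape(1,-1,2); r.append(cv2.remap(p,m[...,0],m[...,1],1)[0].mean(0))
    return np.array(r)
xs=np.arange(-.135,-.075,.002)
a=prof(.084,np.arange(-.06,-.03,.004),xs);b=prof(.107,np.arange(-.013,.014,.004),xs)
for x,i,j in zip(xs,a,b): print(round(x,3),i.round(),j.round())
E
```

```text
13.1 [ 0.4454 -0.0192  0.0393] [ 5.9684 -3.7666  2.8548] 0.00999216627782945 58.83605360984802
scene rider x mean/min/max 152 -0.1015317575868175 -0.10933043396012396 -0.09684007651105817 y 0.0033692323265058235
scene -0.19 11 -0.09948143073983799 -0.021177893294149108
scene -0.17 19 -0.09729025792355264 -0.08965473838795127
scene -0.15 14 -0.0973937858123561 -0.09126646248500274
scene -0.13 19 -0.09957071552028866 -0.0909210105828033
scene -0.11 23 -0.15607074357187392 -0.08974804341142498
scene -0.09 20 -0.10071247810775615 -0.09016420238989917
scene -0.07 22 -0.10193805642008905 -0.09016467298102855
scene -0.05 21 -0.10127381126534553 -0.08968690113992257
scene -0.03 18 -0.10052522792539327 -0.0389110845692528
top rider x mean/min/max 52 -0.10475360852736258 -0.10857668563114155 -0.10092920016178183 y -0.0015275222275562806
top -0.19 35 -0.10373241830719872 -0.02303434751155159
top -0.17 33 -0.1033354333730259 -0.09269762216967374
top -0.15 29 -0.10295231236818597 -0.09276249743785075
top -0.13 10 -0.09808776703603583 -0.09314824950103445
top -0.11 2 -0.09695221051616641 -0.094487
[... 714 characters left out ...]
 [92. 83. 71.] [77. 73. 65.]
-0.109 [90. 80. 69.] [79. 76. 68.]
-0.107 [86. 75. 64.] [87. 84. 75.]
-0.105 [81. 66. 54.] [95. 92. 83.]
-0.103 [78. 57. 41.] [99. 96. 87.]
-0.101 [78. 50. 31.] [101.  97.  87.]
-0.099 [80. 48. 26.] [104. 100.  90.]
-0.097 [83. 49. 25.] [107. 103.  92.]
-0.095 [86. 53. 28.] [111. 106.  95.]
-0.093 [90. 58. 34.] [116. 111.  99.]
-0.091 [94. 66. 43.] [121. 116. 105.]
-0.089 [93. 70. 51.] [125. 121. 109.]
-0.087 [88. 70. 57.] [127. 122. 110.]
-0.085 [81. 69. 59.] [127. 122. 110.]
-0.083 [75. 66. 59.] [127. 122. 111.]
-0.081 [73. 65. 58.] [126. 122. 110.]
-0.079 [71. 63. 57.] [126. 122. 110.]
-0.077 [70. 63. 56.] [126. 122. 110.]
-0.075 [69. 61. 55.] [126. 121. 110.]
```

View pics/p2.png

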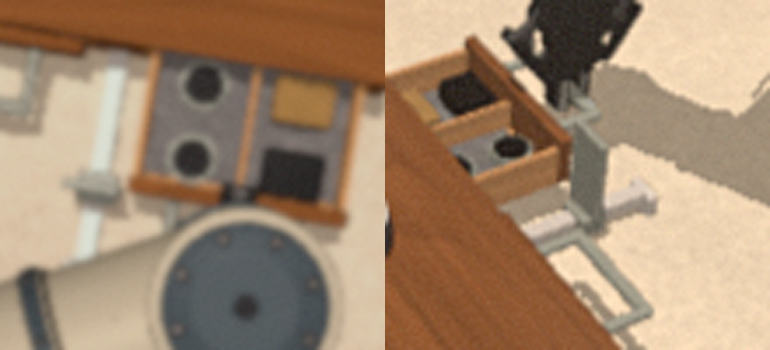

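The tray face is at about -0.1045 and the rider at -0.1047, so they are level. The picture shows the gripper holding the right handle, the rider in its place and the left tray shut, so I'll hand in.

```bash
python3 -c "
from plant import *
print(close_job())"
```

```text
the job is handed in; nothing more can be done
None
```

I handed the job in with the right tray drawn out and its front face level with the rider to within about 1 mm, the gripper still holding its handle; the left tray is the locked one and is shut.

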